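# Close up the jeweller's tool chest

### The job

Close up the wooden tool chest on the bench: push the drawers that were left open fully home with your fingertips, then press the lid down until it is fully shut, without letting it slam. Only push: do not pinch a knob or the lid, and do not pull or lift anything. Leave everything else on the bench where it is.

Things in the scene. Friction and masses are not known exactly. Their poses are not given: they have to be found in the camera images.
- chest: low wooden tool chest, fixed: 180 mm deep (x), 310 mm wide (y), 92 mm high to the rim on which the lid closes; row of three drawers below, open tool tray above, a thin drop handle 15 mm out from each end. Origin: centre of the underside; x points from the front (drawers, facing the robot; face at x = -0.09) to the hinged rear, y to the left, z up
- drawer_a (a joint): how far drawer_a stands out of the chest front, in m: 0 = fully home against its stop, larger = further out (0.025 to 0.065 if left open; one of the three is already home). Takes about 1.5 N to push and stays where it is left
- drawer_b (a joint): how far drawer_b stands out of the chest front, in m: 0 = fully home against its stop, larger = further out (0.025 to 0.065 if left open; one of the three is already home). Takes about 1.5 N to push and stays where it is left
- drawer_c (a joint): how far drawer_c stands out of the chest front, in m: 0 = fully home against its stop, larger = further out (0.025 to 0.065 if left open; one of the three is already home). Takes about 1.5 N to push and stays where it is left
- knob_a: brass knob on the front of drawer_a, 15 mm across, 14 mm long, its centre 30 mm above the bench. Origin: centre of its flat front face; axes as the chest's (x into the chest). Moves with its drawer. Alike drawer fronts, 90 mm wide, 38 mm high (11 to 49 mm above the bench), flush with the chest front when home; which drawer is in which bay (y = 0.1, 0 or -0.1 in the chest) varies
- knob_b: brass knob on the front of drawer_b, 15 mm across, 14 mm long, its centre 30 mm above the bench. Origin: centre of its flat front face; axes as the chest's (x into the chest). Moves with its drawer. Alike drawer fronts, 90 mm wide, 38 mm high (11 to 49 mm above the bench), flush with the chest front when home; which drawer is in which bay (y = 0.1, 0 or -0.1 in the chest) varies
- knob_c: brass knob on the front of drawer_c, 15 mm across, 14 mm long, its centre 30 mm above the bench. Origin: centre of its flat front face; axes as the chest's (x into the chest). Moves with its drawer. Alike drawer fronts, 90 mm wide, 38 mm high (11 to 49 mm above the bench), flush with the chest front when home; which drawer is in which bay (y = 0.1, 0 or -0.1 in the chest) varies
- lid (a joint): opening angle of the chest's lid in rad: 0 = shut, larger = further open; it starts half open (0.65 to 1.05). Friction hinges along the rear rim (hinge line parallel to y at x = 0.09, z = 0.092 of the chest) hold it at any angle; pressing square on it near its free edge takes 1 to 5 N. The shut lid locks the drawers, so they go home first
- lid_panel: the lid: wooden panel with a skirt, 180 mm from hinge to free edge, 310 mm wide, 20 mm thick. Origin: middle of the hinge line; x from the free edge (x = -0.18) to the hinge, y along the hinge, z out of the outer face (at z = 0.020). Shut, its axes are the chest's and its outer face is 112 mm above the bench; open, the free edge stands up and the outer face looks up and away from the robot
- jar: bystander: amber glass jar, 46 mm across, 58 mm high, near the left end of the chest. Origin: centre of its underside
- punch_stand: bystander: wooden block 60 x 75 x 40 mm with steel punches standing to 73 mm, near the right end of the chest. Origin: centre of its underside
- hammer: bystander: small chasing hammer lying on the bench in front of the chest, to the left, 223 mm long, 25 mm high. Origin: on the bench under the shaft, about 35 mm from the head; x along the shaft to the grip end
- mandrel: bystander: tapered wooden ring mandrel standing upright, 48 mm across the foot, 262 mm high, to the right. Origin: centre of its underside
- bench_block: bystander: steel block 70 x 70 x 20 mm lying to the left. Origin: centre of its underside
- pliers: bystander: pliers lying to the right, 140 mm long, 15 mm high. Origin: on the bench under the pivot
- file: bystander: hand file with wooden handle lying to the left, 240 mm long, 22 mm high. Origin: on the bench, 80 mm from the handle end; x towards the blade

How it is judged (in metres and radians):
On the way, in this order (a step that is already met when the one before it is completed fails the run):
1. all three drawers are fully home while the lid is still open (value of joint each of drawer_a, drawer_b, drawer_c below 0.004 m and value of joint lid above 0.3 rad), for 0.2 s.
2. the lid is shut, with the drawers still home (value of joint each of drawer_a, drawer_b, drawer_c below 0.004 m and value of joint lid below 0.03 rad), for 0.2 s.
At the end, for the whole second after the job is handed in: all three drawers are within 4 mm of fully home, the lid is within 0.03 rad of shut (about 5 mm at its free edge), and drawers and lid are at rest (all of step 2 and velocity of joint drawer_a between -0.02 and 0.02 m/s and velocity of joint drawer_b between -0.02 and 0.02 m/s and velocity of joint drawer_c between -0.02 and 0.02 m/s and velocity of joint lid between -0.02 and 0.02 rad/s); the robot touches nothing.
It fails at once if a drawer is pulled further out, or the lid lifted further open, instead of being pushed (value of joint any of drawer_a, drawer_b, drawer_c above 0.085 m or value of joint lid above 1.35 rad).
It fails at once if the lid is slammed (falls or is struck faster than 3 rad/s) (velocity of joint lid below -3 rad/s).
It fails at once if a drawer knob is pinched between the fingers (((x of the grasp point in the frame of knob_a between 0 and 0.02 m and y of the grasp point in the frame of knob_a between -0.012 and 0.012 m and z of the grasp point in the frame of knob_a between -0.02 and 0.022 m) and contact force between the fingers and knob_a above 0.5 N) or ((x of the grasp point in the frame of knob_b between 0 and 0.02 m and y of the grasp point in the frame of knob_b between -0.012 and 0.012 m and z of the grasp point in the frame of knob_b between -0.02 and 0.022 m) and contact force between the fingers and knob_b above 0.5 N) or ((x of the grasp point in the frame of knob_c between 0 and 0.02 m and y of the grasp point in the frame of knob_c between -0.012 and 0.012 m and z of the grasp point in the frame of knob_c between -0.02 and 0.022 m) and contact force between the fingers and knob_c above 0.5 N)).
It fails at once if the edge of the lid is pinched between the fingers ((z of the grasp point in the frame of lid_panel between 0.001 and 0.019 m and x of the grasp point in the frame of lid_panel above -0.19 m) and contact force between the fingers and lid_panel above 0.5 N).
It fails at once if something else on the bench is shifted more than 15 mm, lifted or knocked over (distance of any of jar, punch_stand, hammer, mandrel, bench_block, pliers, file from where it was at the start of the episode above 0.015 m or angle between any of jar, punch_stand, mandrel's own z axis and vertical above 0.35 rad).
It also fails if it takes over 56 s, if anything falls off the work surface, if the arm or the gripper's body presses on something with over 40 N, if the wrist force passes 120 N, or if a joint passes its speed limit or range.

### The arm

A 7-joint arm with a two-finger parallel gripper is mounted at the origin on the work surface. World frame = base frame: x ahead of the robot, y to its left, z up, the work surface at z = 0. Lengths are in m, angles in degrees, forces in N, time in s.
With the tool pointing down it reaches from about 0.425 to 0.875 m from the base axis. Payload 4.7 kg.
Tool frame: the origin (TCP) lies between the finger pads; the fingertips stand 8 mm ahead of it and the grasp point (between the pads) lies 11 mm behind it; z points along the fingers, y is the line along which they close (so a half turn about z gives the same grasp; the last joint's range is limited). The gripper opens to 87 mm and grips with 3 to 60 N. Pads are 19 mm wide; open, the fingers measure 117 mm over their backs; the gripper's body (75 mm by 190 mm) begins 51 mm behind the grasp point.
Start: joints at [-71.098, 18.392, -4.016, 83.108, 1.295, 78.541, -3.26], TCP at [0.202, 0.618, 0.231] pointing down, gripper open.
Joint ranges: [-163.93, 163.93], [-17.29, 119.83], [-79.2, 71.16], [3.27, 140.29], [-89.18, 269.18], [5.43, 117.66], [-154.24, 154.24]. Speed limits (degrees/s): [147.25, 147.25, 180, 180, 180, 180, 180].

### API

Orientations are given as [roll, pitch, yaw] about the fixed x, y, z axes, in that order (R = Rz(yaw) Ry(pitch) Rx(roll)).
In Python, from cell import env, viewer gives the robot as it stands. The module is installed in compiled form; this text tells all that it offers.
- The arm moves only by the tool arm_command, never from a script. Its argument "series" is a list of rows, each a list of 2 entries, a list of its own where there are three numbers: the shift along the tool's x, y, z in mm, then the turn about the tool's z in rad. A call has exactly 5 rows; each row is the pose to reach, as a shift and turn from the pose commanded when the call began, along the tool's axes at that moment; what a row does not reach only later rows make up. A row lasts 1/10 s, in which the tool goes at most 50 mm and 8.59 degrees, less where a joint would pass 70% of its speed; a pose out of reach is approached as far as the arm can. A call with a gripper value outside its range is refused whole. "grip" is the gripper command: -1 is fully open, 1 is shut, values between are in proportion, set as the call begins (left out, the last holds). The fingers move at their own pace and stop on an object; "grip_force" is the grip in N (left out, the last holds). Time passes only in rows, so rows that repeat a pose let the fingers close, or fill a call up. It gives the time, the measured TCP pose, the force, the opening and the grip force at its end, in the units of the state.
- env.get_obs(): the state, without advancing time (a new reading comes with each control period).
- viewer.read_camera(name): name is "scene" or "top" or "wrist"; returns (picture, depth): 384x512x3 uint8, blue, green, red; 384x512 float32, m along the optical axis (not along the pixel's ray), 0 where there is no reading.
- viewer.calibration(name): a dict with "K" (3x3 intrinsics, pixels), "T" (4x4, takes a point from camera to world coordinates); the wrist camera has in their place "hand_eye" (4x4, takes a point from camera to tool coordinates, whose origin is the TCP and whose axes are the flange's). Camera axes: x right, y up, looking along -z (the intrinsics and any distortion apply to the point x, -y, -z); pixel columns grow to the right and rows downward; lengths in m; the calibration is good to about 2 mm. A picture is of the moment at which its call begins: read the wrist's pose just before it. calibration takes no time and is no camera call.
- env.sign_off(): hands the job in; it is judged then, once.
The state is a dict: "time_s": time; "qpos": joint angles; "joint_velocities": joint speeds; "effort": joint torques, N m; "tool_pos": TCP position; "tool_rot": TCP orientation; "force": force on the tool from outside, world axes, zero at the start; "wrist_torque": the same for the moment, N m; "grip_width": finger opening in m; "grasp_force": force on a finger pad.
Only numpy, scipy, OpenCV 4.12 (cv2) and the standard library are available. Lean on these libraries where they do the work, as an engineer would, in place of code of your own. Each camera call takes 0.05 s, during which the arm holds its last target. There are 200 camera calls.

## Working session

There is one attempt and no reset: what is moved stays moved. The work goes in short steps, Python scripts to look and compute and a tool call to move; the robot and the scene stay as the last step left them, time stands still between calls to the robot, and variables do not carry over. Pictures are saved under pics/ and viewed, at most 10 in all, crops included, and the job is handed in when it is done.

Besides the shell and the picture viewer there is one more tool, called after "Request:" as name(argument=value, ...) on one line, values as JSON. arm_command: Moves the arm, as the interface text tells. Its arguments: {"type":"object","properties":{"series":{"type":"array"},"grip":{"type":"number"},"grip_force":{"type":"number"}},"required":["series"]}

```bash
mkdir -p pics; cat > h.py <<'E'
import numpy as np,cv2
from cell import env,viewer
def pts(name):
    im,d=viewer.read_camera(name);c=viewer.calibration(name);K=np.array(c['K']);T=np.array(c['T'])
    v,u=np.indices(d.shape);
    p=np.stack([(u-K[0,2])/K[0,0]*d,-(v-K[1,2])/K[1,1]*d,-d],-1)
    return im,d,p@T[:3,:3].T+T[:3,3],c
E
python3 - <<'E'
from h import *
for n in('scene','top'):
    im,d,P,c=pts(n);np.save(n+'.npy',P);cv2.imwrite(f'pics/{n}.png',im);np.save(n+'d.npy',d)
    print({k:(np.array(v).round(3).tolist() if not isinstance(v,str) else v) for k,v in c.items()})
print(env.get_obs())
E
```

```text
{'K': [[406.868, 0.0, 252.691], [0.0, 406.868, 190.755], [0.0, 0.0, 1.0]], 'T': [[0.989, -0.126, 0.078, 0.651], [0.148, 0.875, -0.461, -0.595], [-0.01, 0.468, 0.884, 1.231], [0.0, 0.0, 0.0, 1.0]]}
{'K': [[426.658, 0.0, 258.901], [0.0, 426.658, 192.228], [0.0, 0.0, 1.0]], 'T': [[-0.006, 0.986, -0.164, 0.336], [-1.0, -0.004, 0.01, -0.004], [0.009, 0.164, 0.986, 1.247], [0.0, 0.0, 0.0, 1.0]]}
{'time_s': 0.1, 'qpos': array([-71.09790083,  18.43550059,  -4.01454826,  83.16646832,
         1.29653386,  78.53952207,  -3.26036272]), 'joint_velocities': array([-0.06735928, -0.21352613, -0.03649393, -0.14813005,  0.00763871,
       -0.01246885,  0.04433568]), 'effort': array([ 3.84575605e-05, -4.92572486e+01, -4.05776035e-01, -3.13398957e+01,
       -6.41905074e-02,  3.94690165e-02,  7.12013002e-05]), 'tool_pos': array([0.20179897, 0.61739609, 0.22957558]), 'tool_rot': array([-1.79903818e+02,  7.11215196e-03,  1.61906480e+02]), 'force': array([ 0.29217699,  0.13702648, -0.40487637]), 'wrist_torque': array([-0.01549352,  0.05967538, -0.04750359]), 'grasp_force': 0.0, 'grip_width': 0.08684065162400477}
```

View pics/scene.png

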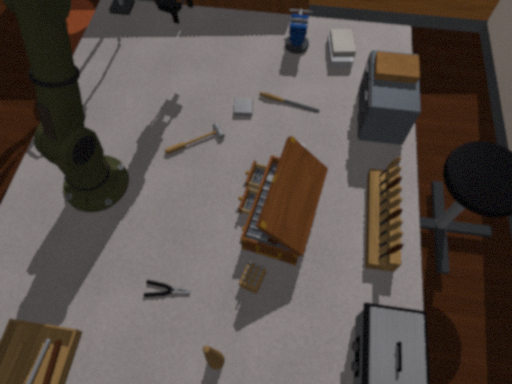

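View pics/top.png

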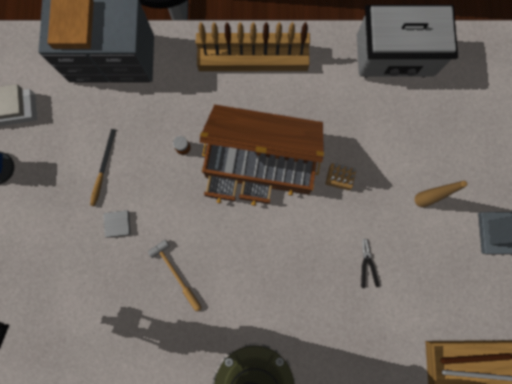

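The scene view shows the open lid at about (297,200) and the drawers standing out at (255,180). The top view shows the left drawer (221,188) and middle drawer (255,192) open and the right one home. The hammer is at (165,250), away from the chest.

```bash
python3 - <<'E'
from h import *
P=np.load('top.npy');im=cv2.imread('pics/top.png')
cv2.imwrite('pics/crop.png',cv2.resize(im[95:215,165:365],None,fx=4,fy=4,interpolation=cv2.INTER_CUBIC))
def at(u,v):return P[v,u].round(4).tolist()
# lid plane
reg=P[120:140,222:312].reshape(-1,3);c=reg.mean(0);n=np.linalg.svd(reg-c)[2][2];n*=np.sign(n[2]);print('lid n',n,'c',c,'yaw',np.degrees(np.arctan2(n[1],n[0])),'ang',np.degrees(np.arccos(n[2])),np.std((reg-c)@n))
S=np.load('scene.npy');reg=S[170:235,285:310].reshape(-1,3);c=reg.mean(0);n=np.linalg.svd(reg-c)[2][2];n*=np.sign(n[2]);print('scene lid n',n,'c',c,'ang',np.degrees(np.arccos(n[2])),'yaw',np.degrees(np.arctan2(n[1],n[0])))
print('bench',at(150,180),at(300,230))
for u in (215,221,230,246,255,262,285,300):
    print(u,[(v,)+tuple(P[v,u].round(3)) for v in range(176,206,2)])
E
```

```text
lid n [ 0.93734365 -0.01427188  0.34811378] c [ 0.67969031 -0.03688302  0.1784939 ] yaw -0.8723110500275985 ang 69.62801117807305 0.014321112575596524
scene lid n [0.97972589 0.07100438 0.1873381 ] c [ 0.69080671 -0.05528018  0.16440348] ang 79.20252050285286 yaw 4.145191166747146
bench [0.5829, 0.3075, -0.0049] [0.4312, -0.1365, -0.0003]
215 [(176, np.float64(0.581), np.float64(0.108), np.float64(0.057)), (178, np.float64(0.584), np.float64(0.112), np.float64(0.016)), (180, np.float64(0.577), np.float64(0.111), np.float64(0.022)), (182, np.float64(0.571), np.float64(0.111), np.float64(0.023)), (184, np.float64(0.565), np.float64(0.111), np.float64(0.019)), (186, np.float64(0.559), np.float64(0.111), np.float64(0.02)), (188, np.float64(0.554), np.float64(0.111), np.float64(0.018)), (190, np.float64(0.547), np.float64(0.111), np.float64(0.02)), (192, np.float64(0.542), np.float64(0.111), np.float64(0.02)), (194, np.float64(0.531), np.float64(0.108), np.float64(0.047)), (196, np.float64(0.526), np.float64(0.108), np.float64(0.047)), (198, np.float64(0.523), np.float64(0.111), np.float6
[... 6303 characters left out ...]
at64(0.556), np.float64(-0.133), np.float64(0.064)), (186, np.float64(0.546), np.float64(-0.13), np.float64(0.089)), (188, np.float64(0.54), np.float64(-0.129), np.float64(0.09)), (190, np.float64(0.54), np.float64(-0.133), np.float64(0.06)), (192, np.float64(0.539), np.float64(-0.136), np.float64(0.027)), (194, np.float64(0.537), np.float64(-0.139), np.float64(0.002)), (196, np.float64(0.532), np.float64(-0.139), np.float64(-0.001)), (198, np.float64(0.526), np.float64(-0.138), np.float64(0.001)), (200, np.float64(0.519), np.float64(-0.138), np.float64(0.003)), (202, np.float64(0.514), np.float64(-0.139), np.float64(-0.002)), (204, np.float64(0.508), np.float64(-0.138), np.float64(-0.002))]
```

View pics/crop.png

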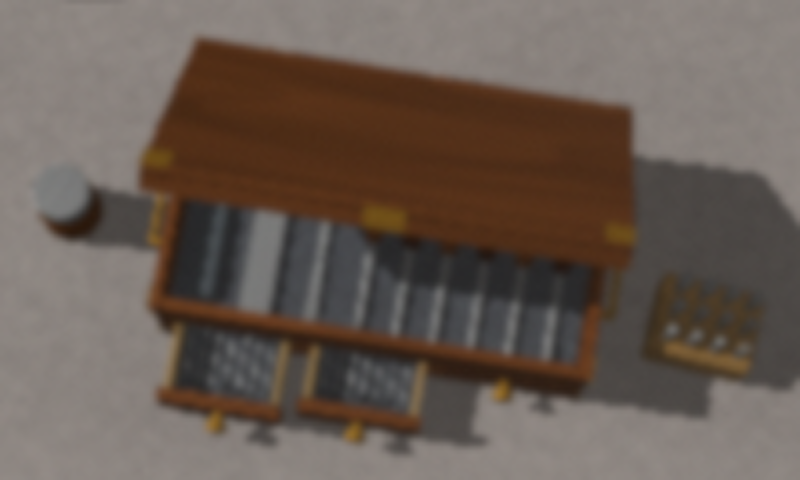

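The crop puts the left knob at (215,420), the middle knob at (355,432) and the home knob at (502,390). The lid's free edge runs from (145,185) to (630,262). Next step is fitting the chest pose.

```bash
python3 - <<'E'
from h import *
P=np.load('top.npy')
# front rim: per column, frontmost point with z .08-.1
R=[]
for u in range(212,304):
    col=P[170:195,u];m=(col[:,2]>.083)&(col[:,2]<.1)
    if m.any(): R.append(col[m][col[m][:,0].argmin()])
R=np.array(R)
for _ in range(3):
    k=np.polyfit(R[:,1],R[:,0],1);r=R[:,0]-np.polyval(k,R[:,1]);R=R[abs(r)<.006]
psi=-np.arctan(k[0]);print('yaw',np.degrees(psi),'front x at y=0',k[1],np.std(r),len(R))
ex=np.array([np.cos(psi),np.sin(psi)]);ey=np.array([-ex[1],ex[0]])
# rear/ends : ends from lid + rim
box=P[100:210,190:335].reshape(-1,3);
X=box[:,:2]@ex;Y=box[:,:2]@ey;Z=box[:,2]
f=(np.array([k[1],0])@ex);print('front s',f)
rim=(Z>.08)&(Z<.1)&(X<f+.03)&(X>f-.01);print('rim y',np.percentile(Y[rim],[0,2,98,100]))
hi=(Z>.13);print('lid y',np.percentile(Y[hi],[1,99]))
yc=np.percentile(Y[hi],[1,99]).mean()
q=hi&(abs(Y-yc)<.13)
for z in np.arange(.12,.26,.01):
    m=q&(abs(Z-z)<.005)
    if m.sum()>5: print('z%.2f'%z,m.sum(),(np.percentile(X[m],[5,50,95])-f).round(3))
# top-projected drawers
for b in(.1,0,-.1):
    m=(abs(Y-yc-b)<.04)&(Z>.038)&(Z<.058)&(X<f+.01);kx=(abs(Y-yc-b)<.02)&(Z>.012)&(Z<.042)&(X<f)
    print(b,m.sum(),(np.percentile(X[m],[2,50])-f).round(4) if m.any() else '', 'knob', (np.sort(X[kx])[:6]-f).round(3),(Y[kx][np.argsort(X[kx])[:6]]-yc).round(3))
print('centre',(f+.09)*ex+yc*ey, 'yc',yc)
S=np.load('scene.npy').reshape(-1,3);X=S[:,:2]@ex-f;Y=S[:,:2]@ey-yc;Z=S[:,2]
q=(abs(Y)<.13)&(X>0)&(X<.25)&(Z>.09)
for z in np.arange(.1,.26,.02):
    m=q&(abs(Z-z)<.005)
    if m.sum()>5: print('scene z%.2f'%z,m.sum(),np.percentile(X[m],[5,50,95]).round(3))
E
```

```text
yaw -9.836070713215245 front x at y=0 0.563118204528108 0.0006887782465093235 92
front s 0.5548406751514103
rim y [-0.06927196 -0.06669795  0.24007213  0.24233211]
lid y [-0.06392438  0.23818255]
z0.13 112 [0.162 0.165 0.169]
z0.14 252 [0.152 0.157 0.163]
z0.15 249 [0.141 0.146 0.152]
z0.16 269 [0.13  0.136 0.141]
z0.17 268 [0.12  0.125 0.13 ]
z0.18 290 [0.109 0.114 0.12 ]
z0.19 288 [0.097 0.103 0.109]
z0.20 297 [0.087 0.093 0.098]
z0.21 382 [0.049 0.081 0.087]
z0.22 786 [0.049 0.057 0.075]
z0.23 311 [0.057 0.061 0.066]
0.1 159 [-0.0579 -0.0511] knob [-0.072 -0.071 -0.071 -0.07  -0.07  -0.07 ] [0.093 0.1   0.097 0.105 0.102 0.099]
0 158 [-0.0487 -0.042 ] knob [-0.062 -0.062 -0.062 -0.061 -0.06  -0.06 ] [ 0.005  0.002 -0.001 -0.004 -0.007  0.005]
-0.1 39 [-0.0036 -0.0003] knob [-0.015 -0.015 -0.015 -0.014 -0.014 -0.013] [-0.096 -0.107 -0.099 -0.102 -0.104 -0.098]
centre [ 0.65024612 -0.02430969] yc 0.0871290884266764
scene z0.10 15 [0.002 0.006 0.064]
scene z0.12 282 [0.173 0.18  0.186]
scene z0.14 297 [0.152 0.158 0.164]
scene z0.16 293 [0.131 0.136 0.143]
scene z0.18 321 [0.108 0.115 0.12 ]
scene z0.20 329 [0.087 0.093 0.1  ]
scene z0.22 542 [0.05  0.068 0.077]
```

Request:
arm_command(series=[[[-33,-32,0],-0.03],[[-66,-64,0],-0.06],[[-99,-96,0],-0.09],[[-132,-128,0],-0.12],[[-165,-160,0],-0.144]], grip=1, grip_force=20)

```text
time_s: 0.6
tool_pos: [0.3096, 0.4125, 0.2302]
tool_rot: [-180.0, -0.0, 170.2]
force: [1.1, 0.4, -0.2]
grip_width: 0.0551
grasp_force: 0.0
```

Request:
arm_command(series=[[[-29,-38,0],0],[[-58,-76,0],0],[[-87,-114,0],0],[[-116,-152,0],0],[[-145,-190,0],0]])

```text
time_s: 1.1
tool_pos: [0.4198, 0.2006, 0.2304]
tool_rot: [180.0, -0.0, 170.2]
force: [0.4, 0.6, 0.6]
grip_width: 0.0153
grasp_force: 0.0
```

Request:
arm_command(series=[[[-25,-38,0],0],[[-50,-76,10],0],[[-64,-83,50],0],[[-64,-83,90],0],[[-64,-83,130],0]])

```text
time_s: 1.6
tool_pos: [0.4685, 0.109, 0.0993]
tool_rot: [180.0, 0.0, 170.0]
force: [-0.2, 1.3, 0.1]
grip_width: 0.0004
grasp_force: 0.0
```

```bash
cat >> h.py <<'E'
psi=np.radians(-9.836);ex=np.array([np.cos(psi),np.sin(psi)]);ey=np.array([-ex[1],ex[0]])
def uv():
    o=env.get_obs();p=np.array(o['tool_pos']);F=np.array(o['force'])
    print('t',o['time_s'],'u %.4f v %.4f z %.4f'%(p[:2]@ex-.55484,p[:2]@ey-.08713,p[2]),'yaw',o['tool_rot'][2],'Fu %.2f Fv %.2f Fz %.2f'%(F[:2]@ex,F[:2]@ey,F[2]),o['grip_width'])
E
python3 -c "
from h import *
uv()"
```

```text
t 1.6 u -0.1118 v 0.1003 z 0.0993 yaw 170.0426322736118 Fu -0.46 Fv 1.27 Fz 0.11 0.0004132243009311647
```

Request:
arm_command(series=[[[0,0,30],0],[[0,0,60],0],[[0,0,60],0],[[-10,0,60],0],[[-20,0,60],0]])

```text
time_s: 2.1
tool_pos: [0.4903, 0.1068, 0.0424]
tool_rot: [179.9, 0.2, 170.2]
force: [0.5, 0.0, 0.8]
grip_width: 0.0006
grasp_force: 0.0
```

```bash
python3 -c "
from h import *
uv()
im,_=viewer.read_camera('scene');cv2.imwrite('pics/s2.png',cv2.resize(im[110:280,170:360],None,fx=3,fy=3))"
```

```text
t 2.1 u -0.0900 v 0.1019 z 0.0424 yaw 170.18032976439088 Fu 0.51 Fv 0.11 Fz 0.84 0.0005569703643555857
```

View pics/s2.png

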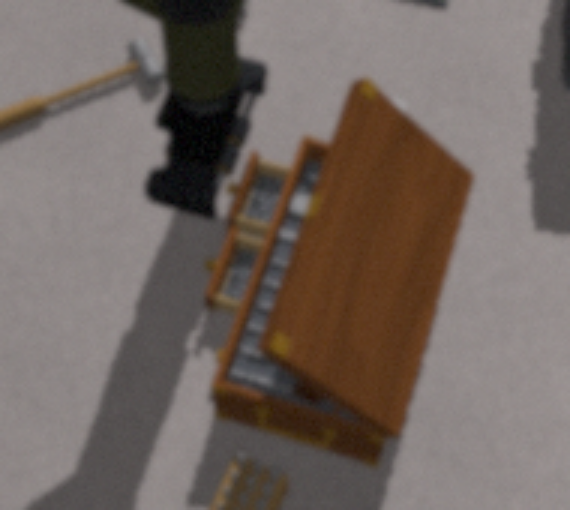

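The gripper at (185,180) sits just in front of the left knob at (235,188). I'll start pushing.

Request:
arm_command(series=[[[0,0,0],0],[[-10,0,0],0],[[-20,0,0],0],[[-30,0,0],0],[[-40,0,0],0]])

```text
time_s: 2.65
tool_pos: [0.5283, 0.0996, 0.0406]
tool_rot: [180.0, -0.0, 170.2]
force: [-1.6, 2.0, 1.4]
grip_width: 0.0001
grasp_force: 0.8
```

```bash
python3 -c "
from h import *
uv()"
```

```text
t 2.65 u -0.0514 v 0.1013 z 0.0406 yaw 170.1646581339552 Fu -1.90 Fv 1.66 Fz 1.45 0.00012599184646200308
```

Request:
arm_command(series=[[[-10,0,0],0],[[-18,0,0],0],[[-23,0,0],0],[[-26,0,0],0],[[-26,0,0],0]])

```text
time_s: 3.15
tool_pos: [0.5536, 0.0948, 0.0405]
tool_rot: [-180.0, 0.0, 170.1]
force: [-0.4, -0.5, -0.1]
grip_width: 0.0003
grasp_force: 0.0
```

```bash
python3 -c "
from h import *
uv()"
```

```text
t 3.15 u -0.0256 v 0.1008 z 0.0405 yaw 170.14976260850605 Fu -0.30 Fv -0.55 Fz -0.09 0.0003197990083955623
```

Request:
arm_command(series=[[[-1,0,0],0],[[-2,0,0],0],[[-3,0,0],0],[[-4,0,0],0],[[-4,0,0],0]])

```text
time_s: 3.65
tool_pos: [0.5553, 0.0945, 0.0402]
tool_rot: [-180.0, -0.2, 170.2]
force: [-5.6, 0.3, 3.6]
grip_width: 0.0001
grasp_force: 2.8
```

```bash
python3 -c "
from h import *
uv()"
```

```text
t 3.65 u -0.0239 v 0.1008 z 0.0402 yaw 170.16290131367523 Fu -5.57 Fv -0.62 Fz 3.57 0.00013284262242099456
```

The force rise shows the stop is reached. I'll back off and go to the middle drawer.

Request:
arm_command(series=[[[20,0,0],0],[[45,0,0],0],[[75,0,0],0],[[75,-40,0],0],[[75,-80,0],0]])

```text
time_s: 4.15
tool_pos: [0.4698, 0.0291, 0.041]
tool_rot: [179.9, 0.1, 170.4]
force: [1.5, -0.3, 1.0]
grip_width: 0.0007
grasp_force: 0.0
```

Request:
arm_command(series=[[[0,-21,0],0],[[0,-21,0],0],[[-10,-21,0],0],[[-20,-21,0],0],[[-30,-21,0],0]])

```text
time_s: 4.65
tool_pos: [0.4967, 0.0039, 0.0406]
tool_rot: [180.0, -0.0, 170.3]
force: [-1.6, 1.2, 0.9]
grip_width: 0.0009
grasp_force: 0.8
```

```bash
python3 -c "
from h import *
uv()"
```

```text
t 4.65 u -0.0662 v 0.0015 z 0.0406 yaw 170.2798042788894 Fu -1.81 Fv 0.89 Fz 0.86 0.0008775545466894374
```

Request:
arm_command(series=[[[-10,0,0],0],[[-20,0,0],0],[[-30,0,0],0],[[-37,0,0],0],[[-40,0,0],0]])

```text
time_s: 5.15
tool_pos: [0.5356, -0.0044, 0.0404]
tool_rot: [-180.0, 0.0, 170.2]
force: [-0.8, 1.1, 0.1]
grip_width: 0.0006
grasp_force: 0.7
```

Request:
arm_command(series=[[[-2,0,0],0],[[-4,0,0],0],[[-5,0,0],0],[[-6,0,0],0],[[-6,0,0],0]])

```text
time_s: 5.65
tool_pos: [0.5383, -0.0048, 0.0401]
tool_rot: [180.0, -0.3, 170.2]
force: [-5.8, 2.9, 2.8]
grip_width: 0.0006
grasp_force: 3.6
```

```bash
python3 -c "
from h import *
uv()"
```

```text
t 5.65 u -0.0236 v 0.0001 z 0.0401 yaw 170.162007470961 Fu -6.17 Fv 1.84 Fz 2.75 0.0005877086810767433
```

Request:
arm_command(series=[[[20,0,0],0],[[50,0,0],0],[[80,0,0],0],[[80,0,-45],0],[[80,0,-90],0]])

```text
time_s: 6.15
tool_pos: [0.4599, 0.0079, 0.1304]
tool_rot: [-179.9, -0.1, 170.2]
force: [1.7, 0.6, 0.2]
grip_width: 0.0003
grasp_force: 0.0
```

Request:
arm_command(series=[[[0,0,-45],0],[[0,0,-90],0],[[0,0,-135],0],[[0,0,-160],0],[[0,0,-160],0]])

```text
time_s: 6.65
tool_pos: [0.4647, 0.0081, 0.2953]
tool_rot: [179.8, 0.5, 170.1]
force: [0.9, 0.6, -0.0]
grip_width: 0.0005
grasp_force: 0.0
```

```bash
python3 - <<'E'
from h import *
uv()
im,d,P,c=pts('top');cv2.imwrite('pics/t3.png',cv2.resize(im[95:215,165:365],None,fx=4,fy=4,interpolation=cv2.INTER_CUBIC))
box=P[100:210,190:335].reshape(-1,3);X=box[:,:2]@ex-.55484;Y=box[:,:2]@ey-.08713;Z=box[:,2]
for b in(.1,0,-.1):
    m=(abs(Y-b)<.04)&(Z>.03)&(Z<.055)&(X<.01)&(X>-.08);kx=(abs(Y-b)<.02)&(Z>.012)&(Z<.042)&(X<0)&(X>-.08)
    print(b,m.sum(),np.sort(X[m])[:5].round(3),'knob',np.sort(X[kx])[:6].round(3))
for z in np.arange(.13,.26,.01):
    m=(abs(Y)<.13)&(abs(Z-z)<.005)&(X>.03)
    if m.sum()>5: print('z%.2f'%z,m.sum(),np.percentile(X[m],[5,50,95]).round(3))
E
```

```text
t 6.65 u -0.0984 v 0.0002 z 0.2953 yaw 170.11255957380715 Fu 0.81 Fv 0.75 Fz -0.01 0.0005379620087690341
0.1 0 [] knob []
0 0 [] knob []
-0.1 15 [-0.001 -0.001 -0.001 -0.001 -0.001] knob []
z0.13 252 [0.163 0.168 0.174]
z0.14 252 [0.152 0.157 0.163]
z0.15 250 [0.141 0.147 0.152]
z0.16 276 [0.13  0.136 0.142]
z0.17 273 [0.12  0.125 0.13 ]
z0.18 286 [0.108 0.114 0.119]
z0.19 284 [0.098 0.103 0.109]
z0.20 323 [0.086 0.092 0.098]
z0.21 287 [0.05  0.081 0.087]
z0.22 573 [0.049 0.06  0.075]
z0.23 234 [0.056 0.061 0.066]
```

View pics/t3.png

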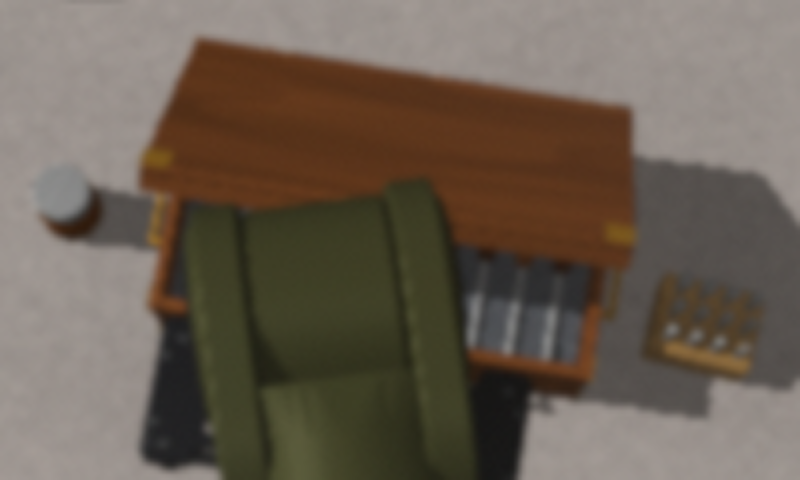

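The arm hides the fronts here. I'll move over the lid and check the drawers from there before pressing.

Request:
arm_command(series=[[[-40,0,0],0],[[-80,0,0],0],[[-120,0,0],0],[[-160,0,0],0],[[-195,0,0],0]])

```text
time_s: 7.2
tool_pos: [0.6554, -0.0256, 0.2883]
tool_rot: [-179.9, -0.1, 170.1]
force: [-0.5, -0.4, 1.2]
grip_width: 0.0003
grasp_force: 0.0
```

```bash
python3 - <<'E'
from h import *
uv()
im,d,P,c=pts('scene');cv2.imwrite('pics/s4.png',cv2.resize(im[110:280,170:360],None,fx=3,fy=3))
box=P.reshape(-1,3);X=box[:,:2]@ex-.55484;Y=box[:,:2]@ey-.08713;Z=box[:,2]
for b in(.1,0,-.1):
    m=(abs(Y-b)<.04)&(Z>.02)&(Z<.055)&(X<.01)&(X>-.09);print(b,m.sum(),np.sort(X[m])[:8].round(3))
E
```

```text
t 7.2 u 0.0953 v -0.0004 z 0.2883 yaw 170.14221824049025 Fu -0.44 Fv -0.48 Fz 1.21 0.00028189464100162454
0.1 8 [-0.013 -0.013 -0.012 -0.011 -0.01   0.008  0.008  0.008]
0 8 [-0.014 -0.012 -0.011 -0.011 -0.01  -0.009  0.008  0.008]
-0.1 10 [-0.012 -0.012 -0.012 -0.011 -0.011 -0.011 -0.01   0.008]
```

View pics/s4.png

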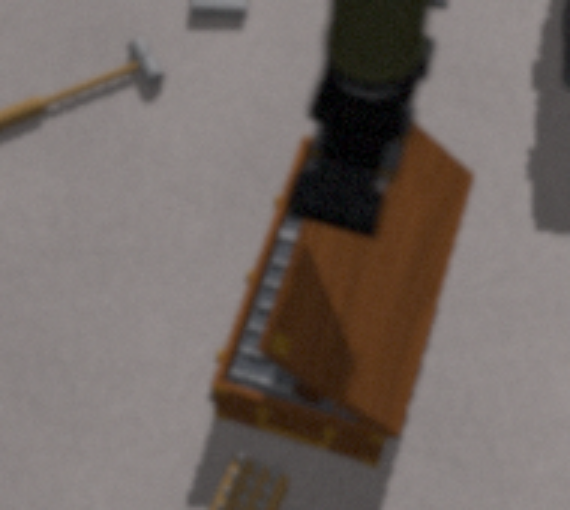

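All three fronts line up, with knobs at (281,203), (250,278) and (222,355). The gripper is above the lid near (340,190), so I'll press now.

Request:
arm_command(series=[[[2,0,20],0],[[2,0,40],0],[[2,0,55],0],[[2,0,63],0],[[2,0,63],0]])

```text
time_s: 7.75
tool_pos: [0.6511, -0.0245, 0.226]
tool_rot: [-180.0, -0.1, 170.2]
force: [-0.8, 0.1, -0.7]
grip_width: 0.0004
grasp_force: 0.0
```

```bash
python3 -c "
from h import *
uv()"
```

```text
t 7.75 u 0.0909 v -0.0000 z 0.2260 yaw 170.15085587506985 Fu -0.78 Fv -0.07 Fz -0.68 0.0003874704892581607
```

Request:
arm_command(series=[[[0,0,8],0],[[6,0,17],0],[[14,0,25],0],[[21,0,34],0],[[28,0,43],0]])

```text
time_s: 8.25
tool_pos: [0.6244, -0.0198, 0.1845]
tool_rot: [180.0, 0.1, 170.2]
force: [2.2, 0.4, 1.3]
grip_width: 0.0004
grasp_force: 0.8
```

```bash
python3 -c "
from h import *
uv()"
```

```text
t 8.25 u 0.0637 v 0.0001 z 0.1845 yaw 170.15918442581943 Fu 2.14 Fv 0.82 Fz 1.32 0.0004135753288015696
```

In contact at about 0.45 rad, so I'll carry on along the arc.

Request:
arm_command(series=[[[5,0,9],0],[[9,0,18],0],[[13,0,27],0],[[16,0,35],0],[[19,0,43],0]])

```text
time_s: 8.75
tool_pos: [0.6054, -0.0164, 0.1407]
tool_rot: [180.0, -0.0, 170.2]
force: [0.7, -0.4, 1.5]
grip_width: 0.0004
grasp_force: 0.6
```

```bash
python3 -c "
from h import *
uv()"
```

```text
t 8.75 u 0.0445 v 0.0002 z 0.1407 yaw 170.1634933232365 Fu 0.78 Fv -0.29 Fz 1.54 0.0004145600549322727
```

Request:
arm_command(series=[[[2,0,8],0],[[4,0,15],0],[[4,0,20],0],[[4,0,24],0],[[4,0,26],0]])

```text
time_s: 9.25
tool_pos: [0.6014, -0.0157, 0.1202]
tool_rot: [179.9, -0.1, 170.1]
force: [-17.2, 1.0, 38.1]
grip_width: 0.0004
grasp_force: 19.3
```

```bash
python3 -c "
from h import *
uv()"
```

```text
t 9.25 u 0.0404 v 0.0001 z 0.1202 yaw 170.14659705801182 Fu -17.12 Fv -1.94 Fz 38.14 0.00040260684868246183
```

Firm stop at z = 0.120, which is the shut height. I'll lift off and verify.

Request:
arm_command(series=[[[0,0,-10],0],[[0,0,-35],0],[[0,0,-80],0],[[0,0,-125],0],[[0,0,-125],0]])

```text
time_s: 9.75
tool_pos: [0.6054, -0.0165, 0.2473]
tool_rot: [179.8, 0.6, 170.1]
force: [0.2, -1.1, 0.2]
grip_width: 0.0005
grasp_force: 0.0
```

```bash
python3 - <<'E'
from h import *
uv()
im,d,P,c=pts('scene');cv2.imwrite('pics/s5.png',im)
box=P.reshape(-1,3);X=box[:,:2]@ex-.55484;Y=box[:,:2]@ey-.08713;Z=box[:,2]
for a in(.01,.04,.08,.12,.16):
    m=(abs(X-a)<.01)&(abs(Y+.1)<.04)&(Z>.05)&(Z<.2);print(a,m.sum(),np.median(Z[m]).round(4))
for b in(.1,0,-.1):
    m=(abs(Y-b)<.04)&(Z>.02)&(Z<.055)&(X<.01)&(X>-.09);print(b,m.sum(),np.sort(X[m])[:6].round(3))
E
```

```text
t 9.75 u 0.0445 v 0.0001 z 0.2473 yaw 170.14088910380502 Fu 0.40 Fv -1.00 Fz 0.19 0.00048770505622206905
0.01 156 0.1117
0.04 162 0.1119
0.08 170 0.1122
0.12 172 0.112
0.16 177 0.1117
0.1 0 []
0 2 [-0.013 -0.012]
-0.1 2 [-0.013 -0.012]
```

View pics/s5.png

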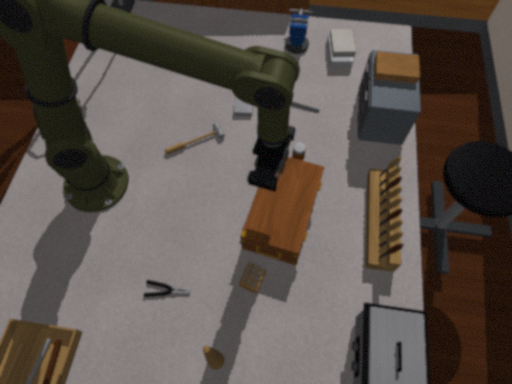

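The lid at (285,210) is shut and flat at 112 mm. The drawers are home, the bystanders haven't moved, and the gripper is clear of everything.

```bash
python3 -c "
from h import *
print(env.sign_off())"
```

```text
the job is handed in; nothing more can be done
None
```

I pushed both open drawers home and pressed the lid shut without slamming it, then handed the job in; the hand-in returned no verdict, but the last camera check showed the lid flat at 112 mm and nothing else on the bench moved.

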